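# Close up the model-railway display case

### The job

The model coach is in its display case; now close the case up. Slide the metal-framed clear pane up out of the slotted rack and set it gently on the case's open sloping front, its lower edge down on the ledge behind the lip and its back leaning against the front, between the two side cheeks, and let go. Leave the coach, the plywood panel in the rack and the other things where they are.

Things in the scene. Friction and masses are not known exactly. Their poses are not given: they have to be found in the camera images.
- pane: Loose clear pane in a plain aluminium frame: 180 mm wide, 165 mm tall, 8 mm thick, 0.2 to 0.45 kg. Origin: middle of its lower edge. z runs up the pane to its upper edge, y along its width, x is its normal. Starts in one of the rack's slots, leaning 25 degrees from vertical, upper edge away from the robot. Same either way round.
- rack: Fixed light-wood rack on a base 210 x 230 mm. Origin on the table; z up, x towards the robot. Two slots, floors at x 30 and 105 mm, z 22 mm, lean 25 degrees (top to -x). Each holds a panel by its side edges only, in grooves 70 mm tall, 12 mm wide, with 4 mm sideways play; the middle is open. One holds the pane, the other the plywood: draw the pane out along its own z.
- backing: Loose plywood panel, 180 mm wide, 105 mm tall, 8 mm thick, in the other slot of the rack; stays there. Origin and axes as for the pane.
- case: Fixed wooden display case on a green plinth 235 x 240 x 20 mm. Origin: middle of the plinth's underside, on the table; z up. Its +x side, which faces the robot, is the open sloping front. Wooden cheeks and front frame; back and flat roof clear. Roof 95 mm above the table; the top bar of the sloping front stands higher, to 119 mm.
- case_front: The case's sloping front. Origin: middle of the ledge, in the plane the pane lies against. z up the slope (leans 35 degrees from vertical, top away from the robot), y along the width, x outward normal. Rails and top bar behind x = 0, up to z = 118 mm. Closed, the pane's origin is at x = 4 mm, y = 0, z = 0, axes parallel to these; its top 47 mm stand free, fingers fit both sides.
- lip (a point): Middle of the top of the lip on the sloping front's ledge. The lip is 10 mm thick and 12 mm high; between it and the slope the ledge is 16 mm deep (the pane is 8 mm thick). A pane let go on the ledge a few mm off the slope falls back against the top bar; its lower edge may stay where it stood.
- cheek (a point): Upper end of the side cheek on the sloping front's +y side, on its inner face. The two cheeks, 10 mm thick, stand 14 mm proud of the slope up to 120 mm along it, their inner faces 192 mm apart (6 mm play on each side of the pane).
- coach: Loose yellow model coach with a grey roof, 134 mm long, 33 mm wide, 52 mm high, on its track inside the case; stays there. Origin: middle of its underside.
- carton: Loose closed blue carton, 50 x 180 x 55 mm, on the table beyond case and rack; bystander. Origin: middle of its underside.
- block: Loose dark wood block, 50 x 90 x 35 mm, bystander. Origin: middle of its underside.
- jar: Loose glass jar with a steel cap, 60 mm diameter, 80 mm high, bystander. Origin: middle of its underside.
Mind the look-alikes: they are no part of the job. Of the things like the pane, leave any that is orange; of the rest the larger one is meant.

How it is judged (in metres and radians):
On the way:
1. the pane has been drawn right up out of the rack's slot (z of pane in the frame of rack above 0.1 m), for 0.2 s.
At the end, for the whole second after the job is handed in: The pane lies at rest, released, on the case's sloping front: lower edge on the ledge (6 mm) and behind the lip, centred within 9 mm, leaning on the slope within 4.9 degrees. Coach within 10 mm of its start, plywood panel within 15 mm, carton, block and jar within 20 mm (x of pane in the frame of case_front between 0 and 0.0135 m and y of pane in the frame of case_front between -0.009 and 0.009 m and z of pane in the frame of case_front between -0.006 and 0.006 m and angle between the x axis of pane and the x axis of case_front, either way round below 0.085 rad and angle between the z axis of pane and the z axis of case_front, either way round below 0.085 rad and linear speed of pane below 0.02 m/s and angular speed of pane below 0.1 rad/s and distance of coach from where it was at the start of the episode below 0.01 m and distance of backing from where it was at the start of the episode below 0.015 m and distance of each of carton, block, jar from where it was at the start of the episode below 0.02 m); the robot touches nothing.
It fails at once if the coach is pushed out of place (over 10 mm) (distance of coach from where it was at the start of the episode above 0.01 m).
It fails at once if the plywood panel is moved over 15 mm (distance of backing from where it was at the start of the episode above 0.015 m).
It fails at once if the carton, block or jar is moved over 20 mm (distance of any of carton, block, jar from where it was at the start of the episode above 0.02 m).
It fails at once if the pane is driven hard against the case (over 60 N) (contact force between pane and case above 60 N).
It fails at once if the pane is dropped on to the ledge instead of set down (still faster than 0.3 m/s in the last 15 mm) (linear speed of pane above 0.3 m/s and z of pane in the frame of case_front between -0.01 and 0.015 m and x of pane in the frame of case_front between -0.01 and 0.03 m and y of pane in the frame of case_front between -0.03 and 0.03 m).
It also fails if it takes over 54 s, if anything falls off the work surface, if the arm or the gripper's body presses on something with over 40 N, if the wrist force passes 120 N, or if a joint passes its speed limit or range.

### The arm

A 6-joint arm with a two-finger parallel gripper is mounted at the origin on the work surface. World frame = base frame: x ahead of the robot, y to its left, z up, the work surface at z = 0. Lengths are in mm, angles in rad, forces in N, time in s.
With the tool pointing down it reaches from about 300 to 850 mm from the base axis. Payload 5.4 kg.
Tool frame: the origin (TCP) lies between the finger pads; the fingertips stand ctrl.tips_ahead ahead of it and the grasp point (between the pads) lies 3 mm ahead of it (ctrl.tips_ahead is the distance from the TCP to the fingertips, in mm); z points along the fingers, y is the line along which they close (so a half turn about z gives the same grasp; the last joint's range is limited). The gripper opens to 85 mm and grips with 20 to 120 N. Pads are 22 mm wide; open, the fingers measure 114 mm over their backs; the gripper's body (76 mm by 85 mm) begins 54 mm behind the grasp point. The pads swing forward as they close: fully open they stand 13 mm farther back than shut.
Start: joints at [-1.491, 0.158, 1.597, -0, 1.386, -0.21], TCP at [164.289, -551.013, 229.899] pointing down, gripper open.
Joint ranges: [-2.91, 2.91], [-0.94, 2.29], [0.18, 2.7], [-1.29, 4.43], [0.17, 2.64], [-3, 3]. Speed limits (rad/s): [2.57, 2.57, 3.14, 3.14, 3.14, 3.14].

### API

Orientations are given as a unit quaternion [w, x, y, z].
In Python, from rig import ctrl gives the robot as it stands.
- The arm moves only by the shell command python3 -m jog 'ROWS'. ROWS is JSON, a list of rows, each an object with "offset": the shift along the tool's x, y, z as a fraction of full scale, a list of three; "roll": the turn about the tool's z as a fraction of full scale; "grip": the opening, from 0 (shut) to 1 (fully open). In form: [{"offset": [dx, dy, dz], "roll": roll, "grip": grip}, ...]. A call has 1 to 12 rows; each row shifts and turns the commanded pose from where the row before left it, along the tool's axes as they then stand; what a row does not reach is not made up. Full scale, the value 1, is 0.3 m for a shift and 90 degrees for a turn. A row lasts 1/8 s, in which the tool goes at most 62.5 mm and 10.7 degrees, less where a joint would pass 70% of its speed; a pose out of reach is approached as far as the arm can. A call with a number of a shift or a turn outside -1 to 1 is refused whole. A call with a gripper value outside its range is refused whole. The fingers move at their own pace and stop on an object; the grip force is fixed at half the most. Time passes only in rows, so rows that do not move let the fingers close. It gives the time, the measured TCP pose, the force, the opening and the grip force at its end, in the units of the state.
- ctrl.read_state(): the state, without advancing time (a new reading comes with each control period).
- ctrl.capture(name): name is "side" or "top"; returns a dict with "img" (420x560x3 uint8, blue, green, red), "K" (3x3 intrinsics, pixels), "R" (3x3) and "t" (3): a world point X has camera coordinates R X + t. Camera axes: x right, y down, z forward; pixel columns grow to the right and rows downward; lengths in mm; the calibration is good to about 2 mm. A picture is of the moment at which its call begins. There is no depth.
- ctrl.hand_in(): hands the job in; it is judged then, once.
Trained networks look in a picture, given as the dict that the camera call returned (one of the last four; its "shot" number tells which), for a name from the list of things; names that differ only in an ending like _2 or _b are one class to them, and where a whole thing is asked for, a point or a joint stands for the part that bears it (a point fixed in the world has none). Each returns a list of dicts, best first, with "confidence" (0 to 1); they miss things now and then, are a little off and sometimes report something else, mostly with a low value. They report only what shows in the picture. A call takes as long as a camera call. They do not tell look-alikes from the thing itself.
- ctrl.outline_of(picture, thing): "pixels" (420x560 bool, what is visible of it) and "pixel" ([row, column] in pixels, amid what is visible of it).
The state is a dict: "time_s": time; "qpos": joint angles; "dq": joint speeds; "joint_torque": joint torques, N m; "position": TCP position; "ee_rot": TCP orientation; "ft_force": force on the tool from outside, world axes, zero at the start; "torque": the same for the moment, N m; "opening": finger opening in mm; "gripper_force": force on a finger pad.
Only numpy, scipy, OpenCV 4.12 (cv2) and the standard library are available. Lean on these libraries where they do the work, as an engineer would, in place of code of your own. Each camera call takes 0.05 s, during which the arm holds its last target. There are 200 camera calls.

## Working session

There is one attempt and no reset: what is moved stays moved. The work goes in short steps, Python scripts to look and compute and a shell command to move; the robot and the scene stay as the last step left them, time stands still between calls to the robot, and variables do not carry over. Pictures are saved under pics/ and viewed, at most 10 in all, crops included, and the job is handed in when it is done.

```bash
mkdir -p pics; ls
python3 - <<'E'
from rig import ctrl
import cv2,numpy as np
s=ctrl.read_state();print(s['time_s'],s['position'],s['ee_rot'],s['opening'],ctrl.tips_ahead)
for n in('side','top'):
    p=ctrl.capture(n);cv2.imwrite(f'pics/{n}0.png',p['img']);print(n,p['K'],p['R'],p['t'],-p['R'].T@p['t'])
E
```

```text
pics
0.0 [ 164.23660977 -550.40911227  228.89622273] [-9.59837987e-04  9.89521429e-01  1.44382881e-01  6.67348298e-05] 85.79149914835558 22.0
side [[451.33026443   0.         284.77319497]
 [  0.         451.33026443 214.79450842]
 [  0.           0.           1.        ]] [[-0.66628731 -0.74552779  0.01579653]
 [-0.5023453   0.43309511 -0.74838348]
 [ 0.55109928 -0.50657373 -0.66307816]] [ 260.27969158  386.79384651 1082.44092451] [-228.80728763  574.86335327 1003.10154161]
top [[419.10091521   0.         285.68968744]
 [  0.         419.10091521 208.82653426]
 [  0.           0.           1.        ]] [[ 0.01170604 -0.9998019   0.01609721]
 [-0.98227293 -0.01450988 -0.18689398]
 [ 0.18709053 -0.01362407 -0.9822482 ]] [-145.04362377  519.70708034 1160.27710242] [ 295.1152232  -121.66631035 1239.14501593]
```

View pics/side0.png

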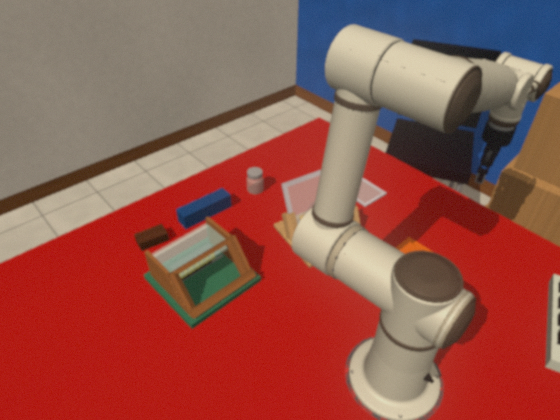

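View pics/top0.png

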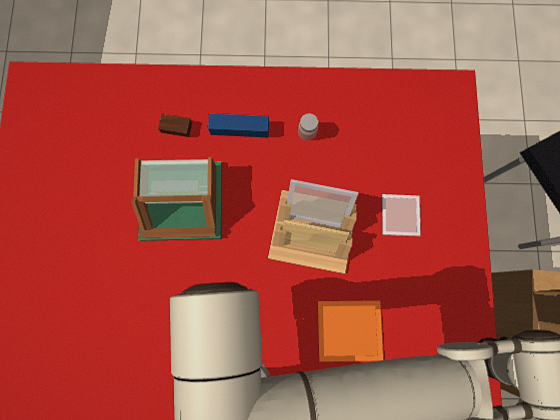

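Run:
```python
import cv2
a=cv2.imread('pics/top0.png')
cv2.imwrite('pics/c1.png',cv2.resize(a[170:285,260:375],None,fx=5.2,fy=5.2,interpolation=cv2.INTER_CUBIC))
cv2.imwrite('pics/c2.png',cv2.resize(a[145:250,125:230],None,fx=5.7,fy=5.7,interpolation=cv2.INTER_CUBIC))
```

```text
(no output)
```

View pics/c1.png

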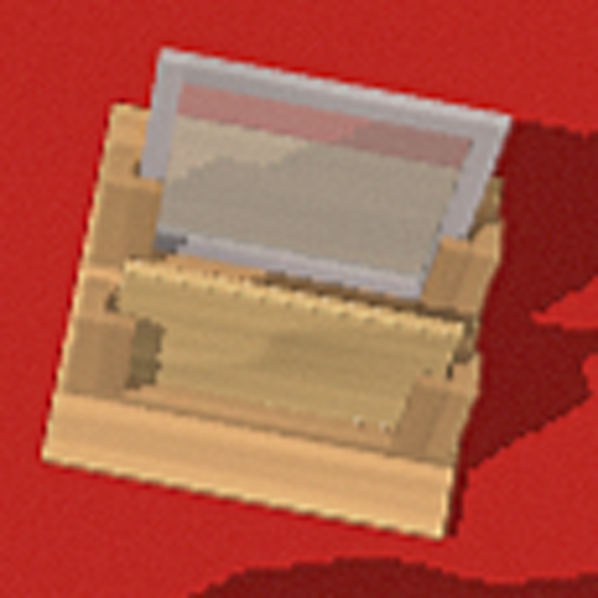

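View pics/c2.png

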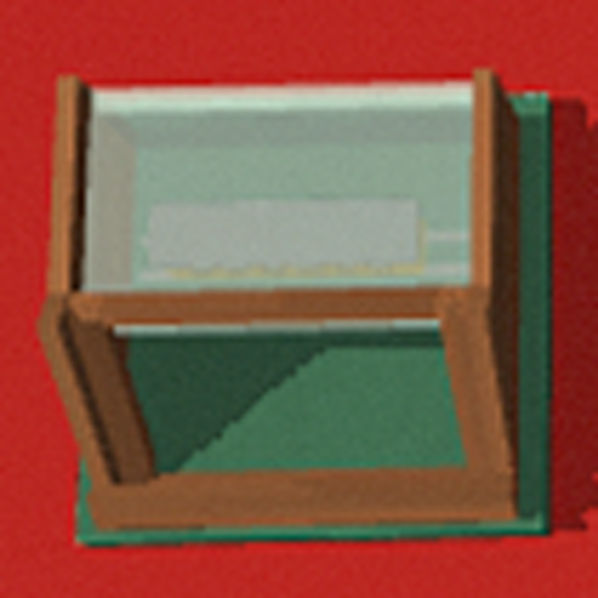

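Run:
```python
import cv2
a=cv2.imread('pics/side0.png')
cv2.imwrite('pics/c3.png',cv2.resize(a[215:325,140:265],None,fx=6,fy=5.4,interpolation=cv2.INTER_CUBIC))
```

```text
(no output)
```

View pics/c3.png

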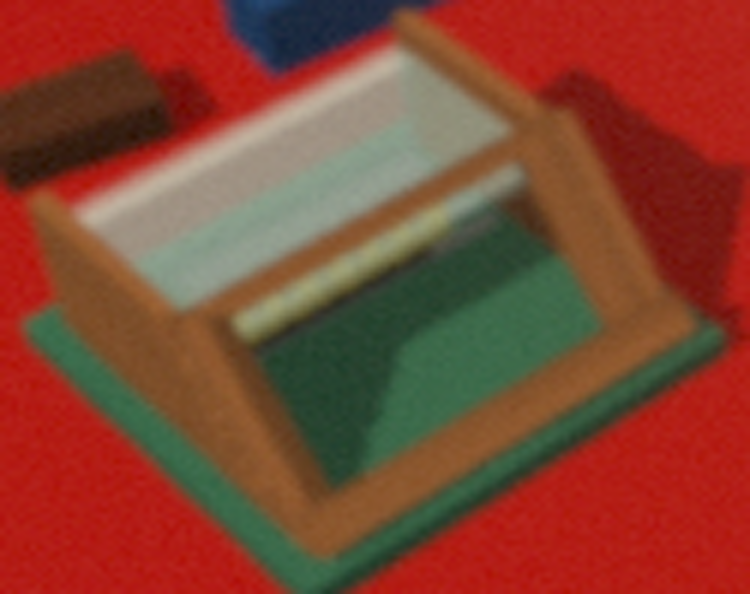

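```bash
cat > geo.py <<'E'
import numpy as np,cv2
from scipy.optimize import least_squares
from rig import ctrl
def proj(c,X):
    p=np.atleast_2d(X)@c['R'].T+c['t'];p=p@c['K'].T;return p[:,:2]/p[:,2:]
def ray(c,uv,z):
    d=c['R'].T@np.linalg.solve(c['K'],[uv[0],uv[1],1]);o=-c['R'].T@c['t'];return o+d*(z-o[2])/d[2]
def rz(a):return np.array([[np.cos(a),-np.sin(a),0],[np.sin(a),np.cos(a),0],[0,0,1]])
S,C=np.sin(np.radians(35)),np.cos(np.radians(35))
def front(a,h,P): # case_front (x,y,z) -> case frame
    P=np.atleast_2d(P);return np.c_[a+P[:,0]*C-P[:,2]*S,P[:,1],h+P[:,0]*S+P[:,2]*C]
E
cat > fit.py <<'E'
from geo import *
T=ctrl.capture('top');Sd=ctrl.capture('side')
pt=lambda u,v:(125+(u+.5)/5.7-.5,145+(v+.5)/5.7-.5)
ps=lambda u,v:(140+(u+.5)/6-.5,215+(v+.5)/5.4-.5)
h=119-118*C
pl=[(T,pt(77,543),(117.5,120,0)),(T,pt(550,532),(117.5,-120,0)),(T,pt(549,93),(-117.5,-120,20)),
 (Sd,ps(26,325),(-117.5,120,20)),(Sd,ps(305,583),(117.5,120,20)),(Sd,ps(725,328),(117.5,-120,20))]
fr=[(T,pt(40,320),(14,106,120)),(T,pt(490,288),(14,-106,120)),(Sd,ps(185,318),(14,106,120)),(Sd,ps(572,112),(14,-106,120))]
def w(q,X):return np.atleast_2d(X)@rz(q[2]+np.pi).T+[q[0],q[1],0]
def res(q):
    r=[proj(c,w(q,X))[0]-uv for c,uv,X in pl]+[proj(c,w(q,front(q[3],h,X)))[0]-uv for c,uv,X in fr]
    return np.ravel(r)
s=least_squares(res,[500,330,0,100]);q=s.x
print(q,np.round(s.fun.reshape(-1,2),1))
print('front origin',w(q,front(q[3],h,(0,0,0))))
np.save('case.npy',q)
# pane top back edge
pc=lambda u,v:(260+(u+.5)/5.2-.5,170+(v+.5)/5.2-.5)
L=ray(T,pc(160,48),169.8);R=ray(T,pc(512,118),169.8);d=L-R
print('pane',L,R,np.linalg.norm(d),'mid',(L+R)/2,'yawdeg',np.degrees(np.arctan2(-d[0],d[1])))
for c,n,u,f in((T,'top',pt,(125,145)),(Sd,'side',ps,(140,215))):
    im=cv2.resize(c['img'],None,fx=4,fy=4,interpolation=cv2.INTER_CUBIC)
    def seg(P,col,fr_=True):
        X=w(q,front(q[3],h,P) if fr_ else P)
        cv2.polylines(im,[np.int32(proj(c,X)*4+1.5)],False,col,1)
    seg([(0,-96,0),(0,96,0),(0,96,118),(0,-96,118),(0,-96,0)],(255,255,255))
    seg([(26,-96,12),(26,96,12),(16,96,12),(16,-96,12),(26,-96,12)],(255,255,0))
    seg([(14,106,120),(14,106,0)],(255,0,255));seg([(14,-106,120),(14,-106,0)],(255,0,255))
    seg([(117.5,120,0),(117.5,-120,0),(-117.5,-120,0),(-117.5,120,0),(117.5,120,0)],(0,255,255),False)
    x,y=(125,145) if n=='top' else (140,215)
    cv2.imwrite(f'pics/o_{n}.png',im[y*4:y*4+440,x*4:x*4+(420 if n=='top' else 500)][:, :400 if n=='top' else 500])
a=cv2.imread('pics/o_top.png');b=cv2.imread('pics/o_side.png')
cv2.imwrite('pics/o1.png',cv2.resize(np.hstack([a,b[:440]]),(800,391)))
E
python3 fit.py
```

```text
[493.16040112 169.88962633   3.13727723  92.46536339] [[  6.7 -59. ]
 [  3.  -55.5]
 [ -1.3  98.7]
 [ 58.3  63.4]
 [-35.5 -39.6]
 [-35.4 -32.2]
 [  1.   -2.2]
 [  0.9   4.9]
 [ -1.7  -2. ]
 [  0.7  -1.5]]
front origin [[585.62490352 169.49060065  22.34005877]]
pane [ 579.40798969 -147.87277539  169.8       ] [ 545.78556868 -325.93521403  169.8       ] 181.2089932827442 mid [ 562.59677918 -236.90399471  169.8       ] yawdeg -10.692908205909623
```

View pics/o1.png

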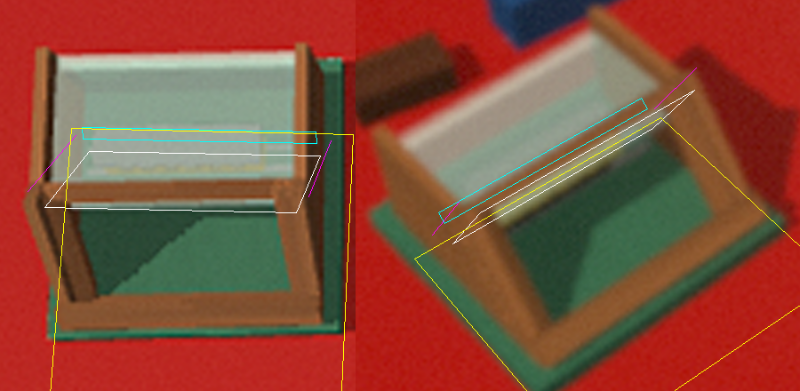

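```bash
python3 - <<'E'
s=open('fit.py').read()
s=s.replace("(117.5,120,0)),(T","(117.5,-120,0)),(T#").replace("(T#,pt(550,532),(117.5,-120,0))","(T,pt(550,532),(117.5,120,0))")
s=s.replace("(549,93),(-117.5,-120,20)","(549,93),(-117.5,120,20)").replace("(26,325),(-117.5,120,20)","(26,325),(-117.5,-120,20)").replace("(305,583),(117.5,120,20)","(305,583),(117.5,-120,20)").replace("(725,328),(117.5,-120,20)","(725,328),(117.5,120,20)")
s=s.replace("(40,320),(14,106,120)","(40,320),(14,-106,120)").replace("(490,288),(14,-106,","(490,288),(14,106,").replace("(185,318),(14,106","(185,318),(14,-106").replace("(572,112),(14,-106","(572,112),(14,106").replace("o1.png","o2.png")
open('fit.py','w').write(s)
E
python3 fit.py
```

```text
[5.52185113e+02 1.73713607e+02 3.94676061e-02 8.15583399e+01] [[ 2.2  0.5]
 [ 0.8  0.4]
 [ 0.1 -0.8]
 [-1.4 -1.3]
 [ 0.4  1.6]
 [ 0.2 -0.1]
 [-0.3 -0.4]
 [-0.2  3.3]
 [-1.8 -0.3]
 [-1.2 -1.8]]
front origin [[470.69028636 170.49553059  22.34005877]]
pane [ 579.40798969 -147.87277539  169.8       ] [ 545.78556868 -325.93521403  169.8       ] 181.2089932827442 mid [ 562.59677918 -236.90399471  169.8       ] yawdeg -10.692908205909623
```

View pics/o2.png

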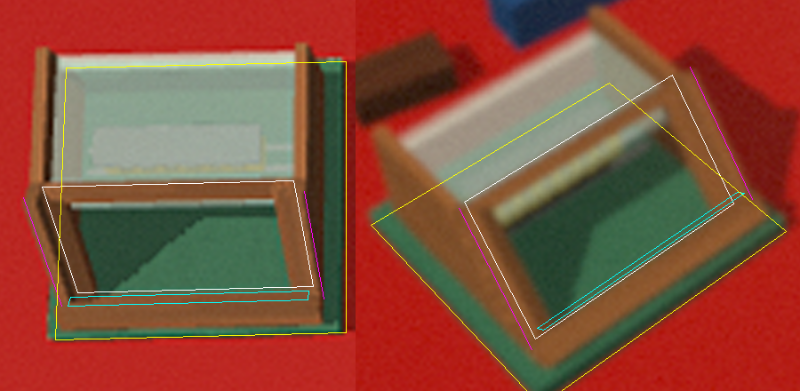

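```bash
cat > p.py <<'E'
from geo import *
T=ctrl.capture('top');Sd=ctrl.capture('side')
pt=lambda u,v:(125+(u+.5)/5.7-.5,145+(v+.5)/5.7-.5)
ps=lambda u,v:(140+(u+.5)/6-.5,215+(v+.5)/5.4-.5)
for c,p,P in((T,pt,[(97,527),(515,515)]),(Sd,ps,[(320,555),(697,322)])):
    for u in P: print('brownbottom z20',ray(c,p(*u),20).round(1))
for c,p,P in((T,pt,[(77,543),(550,532)]),(Sd,ps,[(312,594),(722,342)])):
    for u in P: print('plinth z0',ray(c,p(*u),0).round(1))
# profile along the case mid-line: world x from 430..560 at y~173, z=0 chart, both cams
q=np.load('case.npy')
for n,c,r0,r1 in(('top',T,0,0),('side',Sd,0,0)):
    img=cv2.GaussianBlur(c['img'],(3,3),0).astype(np.float32)
    for yy in(150,195):
        xs=np.arange(420,600,4.);X=np.c_[xs,yy+0.04*(xs-470),xs*0+20];uv=proj(c,X).astype(np.float32)
        v=cv2.remap(img,uv[None,:,0],uv[None,:,1],cv2.INTER_CUBIC)[0]
        print(n,yy);print(' '.join(f'{int(x)}:{int(a[0])},{int(a[1])},{int(a[2])}' for x,a in zip(xs,v)))
E
python3 p.py
```

```text
brownbottom z20 [437.6 279.4  20. ]
brownbottom z20 [446.7  67.   20. ]
brownbottom z20 [444.2 273.5  20. ]
brownbottom z20 [451.6  57.2  20. ]
plinth z0 [431.5 295.7   0. ]
plinth z0 [440.5  51.6   0. ]
plinth z0 [440.9 282.5   0. ]
plinth z0 [446.6  46.4   0. ]
top 150
420:33,40,188 424:33,39,190 428:31,37,186 432:43,57,113 436:76,105,60 440:71,103,95 444:51,85,132 448:49,85,136 452:47,81,128 456:47,79,126 460:46,80,126 464:45,79,130 468:57,89,117 472:79,110,72 476:83,112,61 480:81,110,64 484:83,113,66 488:83,112,67 492:83,113,66 496:81,112,64 500:80,111,64 504:81,112,65 508:83,112,66 512:83,112,67 516:82,111,66 520:80,111,64 524:81,112,65 528:81,113,66 532:69,95,55 536:52,72,40 540:66,84,56 544:102,120,109 548:79,107,135 552:47,79,128 556:45,78,124 560:43,75,126 564:81,105,130 568:139,159,142 572:139,168,157 576:138,164,160 580:153,166,159 584:158,169,159 588:158,169,159 592:158,169,158 596:156,168,156
top 195
420:32,37,188 424:33,38,191 428:34,40,182 432:51,68,93 436:79,109,58 440:67,100,114 444:50,85,138 448:50,83,133 452:49,82,130 456:49,84,133 460:49,84,136 464:49,85,133 468:6
[... 1011 characters left out ...]
7,58 580:48,78,82 584:71,108,112 588:94,133,132 592:112,149,146 596:116,150,150
side 195
420:30,43,125 424:39,55,72 428:48,69,46 432:59,86,49 436:64,94,59 440:57,87,75 444:50,84,106 448:48,87,133 452:46,88,140 456:45,87,140 460:45,86,138 464:45,85,136 468:48,86,127 472:57,92,105 476:68,100,77 480:73,105,62 484:73,106,59 488:72,104,57 492:72,105,58 496:74,107,60 500:74,106,60 504:69,98,55 508:60,86,48 512:51,75,42 516:48,70,39 520:48,68,38 524:48,67,38 528:47,66,37 532:46,66,38 536:45,65,37 540:46,65,36 544:46,65,37 548:45,67,35 552:46,66,36 556:47,67,38 560:48,67,41 564:50,67,45 568:49,63,49 572:44,58,54 576:40,64,67 580:52,87,92 584:77,118,120 588:103,143,142 592:112,151,153 596:106,146,155
```

```bash
cat > want.py <<'E'
import sys,numpy as np
from rig import ctrl
from scipy.spatial.transform import Rotation as Ro
def st():
    s=ctrl.read_state();w,x,y,z=s['ee_rot'];R=Ro.from_quat([x,y,z,w]).as_matrix()
    print('t',round(s['time_s'],2),'pos',s['position'].round(1) if hasattr(s['position'],'round') else s['position'],'yang',round(float(np.degrees(np.arctan2(R[1,1],R[0,1]))),2),'zdir',R[:,2].round(3),'F',np.round(s['ft_force'],1),'T',np.round(s['torque'],2),'open',round(s['opening'],1),'gf',np.round(s['gripper_force'],1))
    return np.array(s['position']),R
if __name__=='__main__':
    p,R=st()
    if len(sys.argv)>3:
        d=R.T@(np.array(list(map(float,sys.argv[1:4])))-p)/300;print('offset',d.round(4),'mm',np.linalg.norm(d)*300)
E
python3 -m jog '[{"offset":[0,0,0],"roll":-0.116,"grip":1},{"offset":[0,0,0],"roll":-0.116,"grip":1},{"offset":[0,0,0],"roll":-0.116,"grip":1},{"offset":[0,0,0],"roll":-0.116,"grip":1},{"offset":[0,0,0],"roll":-0.116,"grip":1},{"offset":[0,0,0],"roll":-0.116,"grip":1}]'
python3 want.py 555 -235.4 229
```

```text
time_s: 1.15
position: [164.3, -551.0, 229.9]
ee_rot: [-0.0, 0.768, 0.64, 0.0]
ft_force: [0.7, -1.2, -0.4]
opening: 85.4
gripper_force: 0.0
t 1.15 pos [ 164.3 -551.   229.9] yang -10.41 zdir [-0.  0. -1.] F [ 0.7 -1.2 -0.4] T [ 0.   -0.04 -0.03] open 85.4 gf 0.0
offset [1.2699 1.0909 0.003 ] mm 502.2391965771658
```

```bash
python3 -m jog '[{"offset":[0.127,0.109,0],"roll":0,"grip":1},{"offset":[0.127,0.109,0],"roll":0,"grip":1},{"offset":[0.127,0.109,0],"roll":0,"grip":1},{"offset":[0.127,0.109,0],"roll":0,"grip":1},{"offset":[0.127,0.109,0],"roll":0,"grip":1},{"offset":[0.127,0.109,0],"roll":0,"grip":1},{"offset":[0.127,0.109,0],"roll":0,"grip":1},{"offset":[0.127,0.109,0],"roll":0,"grip":1},{"offset":[0.127,0.109,0],"roll":0,"grip":1},{"offset":[0.127,0.109,0],"roll":0,"grip":1},{"offset":[0,0,0],"roll":0,"grip":1}]' >/dev/null
python3 want.py 555 -235.4 176
python3 - <<'E'
from geo import *
T=ctrl.capture('top');S=ctrl.capture('side')
cv2.imwrite('pics/g.png',np.hstack([cv2.resize(T['img'][140:290,240:390],(400,400),interpolation=2),cv2.resize(S['img'][150:300,240:390],(400,400),interpolation=2)]))
E
```

```text
t 2.52 pos [ 558.6 -235.2  229.7] yang -10.5 zdir [ 0.     0.001 -1.   ] F [0.2 0.3 0.8] T [-0.    0.01 -0.03] open 85.7 gf 0.0
offset [-0.0029 -0.0117  0.179 ] mm 53.82375113092946
```

View pics/g.png

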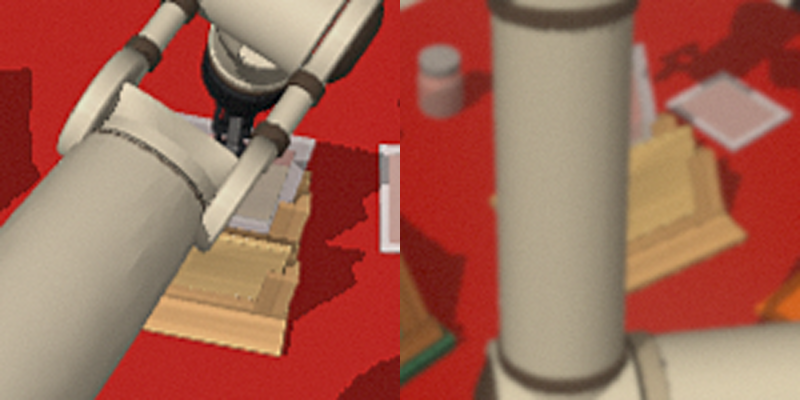

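```bash
python3 -m jog '[{"offset":[-0.003,-0.012,0.06],"roll":0,"grip":1},{"offset":[0,0,0.06],"roll":0,"grip":1},{"offset":[0,0,0.059],"roll":0,"grip":1},{"offset":[0,0,0],"roll":0,"grip":0.5},{"offset":[0,0,0],"roll":0,"grip":0.4},{"offset":[0,0,0],"roll":0,"grip":0.3},{"offset":[0,0,0],"roll":0,"grip":0.3}]' >/dev/null
python3 want.py
python3 -m jog '[{"offset":[0,0,0],"roll":0,"grip":0.0},{"offset":[0,0,0],"roll":0,"grip":0.0},{"offset":[0,0,0],"roll":0,"grip":0.0},{"offset":[0,0,0],"roll":0,"grip":0.0}]' >/dev/null
python3 want.py
```

```text
t 3.5 pos [ 553.3 -238.2  177. ] yang -10.75 zdir [ 0.001 -0.001 -1.   ] F [-0.9 -0.  -0.1] T [ 0.02 -0.    0.03] open 25.5 gf 0.0
t 4.0 pos [ 552.9 -237.9  176.2] yang -10.75 zdir [-0.  0. -1.] F [-0.5  0.6 -0.6] T [0.02 0.01 0.  ] open -0.1 gf 0.0
```

```bash
cat > m.py <<'E'
from geo import *
print(ctrl.tips_ahead)
for n in('top','side'):
    T=ctrl.capture(n)
    for o in ctrl.outline_of(T,'pane'):
        m=o['pixels'];c,_=cv2.findContours(m.astype(np.uint8),0,2)
        c=max(c,key=cv2.contourArea);print(n,round(o['confidence'],2),o['pixel'],m.sum(),cv2.approxPolyDP(c,2.5,True)[:,0].tolist())
    ref=cv2.imread(f'pics/{n}0.png');d=np.abs(ref.astype(int)-T['img']).max(2)
    cv2.imwrite(f'pics/now_{n}.png',T['img'])
E
python3 m.py
```

```text
22.0
top 0.98 [215.4, 400.5] 1479 [[383, 195], [383, 232], [418, 235], [417, 196]]
top 0.92 [204.7, 339.0] 526 [[355, 192], [347, 197], [330, 221], [331, 225], [339, 226], [343, 216], [349, 214]]
top 0.85 [333.2, 348.9] 3784 [[379, 301], [320, 301], [317, 317], [320, 359], [382, 360]]
side 0.73 [190.8, 359.1] 716 [[341, 188], [363, 205], [385, 193], [362, 177]]
side 0.68 [189.7, 329.1] 289 [[329, 167], [326, 168], [325, 203], [333, 201], [335, 194]]
side 0.6 [252.8, 393.6] 552 [[423, 247], [407, 238], [375, 266], [390, 269], [398, 256]]
```

Run:
```python
import cv2,numpy as np
a=cv2.imread('pics/now_top.png')[165:265,285:385];b=cv2.imread('pics/now_side.png')[150:250,290:390];c=cv2.imread('pics/top0.png')[165:265,285:385]
cv2.imwrite('pics/v9.png',np.hstack([cv2.resize(i,(400,400),interpolation=2) for i in(a,c)]))
```

```text
(no output)
```

View pics/v9.png

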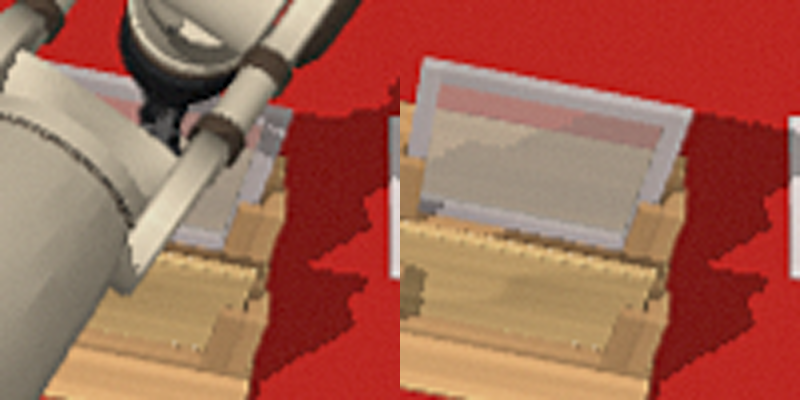

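Run:
```python
from geo import *
T=ctrl.capture('top')
print('tip',proj(T,[(553,-238,154),(553,-238,176),(553,-238,230)]))
e=np.array([.1855,.9826,0]);n=np.array([-.9826,.1855,0]);k=np.array([0,0,1.])
s,c=np.sin(np.radians(25)),np.cos(np.radians(25))
zp=-s*n+c*k;xp=c*n+s*k
o=np.array([559,-236.2,171.5])-165*zp;print('origin',o)
pc=lambda u,v:np.array((260+(u+.5)/5.2-.5,170+(v+.5)/5.2-.5))
for y,z,x,obs in((90,165,-4,(160,48)),(-90,165,-4,(512,118)),(90,165,4,None),(-90,165,4,None),(90,0,4,None),(-90,0,4,None),(0,15,4,(295,270)),(0,0,4,(290,283))):
    u=proj(T,o+y*e+z*zp+x*xp)[0];print(y,z,x,u.round(1),obs and pc(*obs).round(1))
# plywood top edge ends & base front corners
for nm,u,z in(('ply L',(125,265),117),('ply R',(468,325),117),('base L',(42,462),0),('base R',(445,538),0),('base backL',(110,105),0),('base backLtop',(110,105),20)):
    print(nm,ray(T,pc(*u),z).round(1))
```

```text
tip [[323.95244079 190.48874206]
 [324.8438153  188.55156651]
 [327.18862222 183.45572564]]
origin [ 490.48132384 -223.26471155   21.95921514]
90 165 -4 [290.6 178.9] [290.4 178.8]
-90 165 -4 [357.8 192.3] [358.1 192.3]
90 165 4 [290.1 181.2] None
-90 165 4 [357.6 194.6] None
90 0 4 [284.1 216.5] None
-90 0 4 [344.3 228.6] None
0 15 4 [314.9 219.7] [316.3 221.5]
0 0 4 [314.1 222.5] [315.4 224. ]
ply L [ 476.4 -132.   117. ]
ply R [ 447.4 -310.8  117. ]
base L [381.8 -87.6   0. ]
base R [ 342.1 -315.5    0. ]
base backL [ 589.7 -123.2    0. ]
base backLtop [ 585.  -123.1   20. ]
```

Run:
```python
from geo import *
S=ctrl.capture('side');T=ctrl.capture('top')
e=np.array([.1855,.9826,0]);n=np.array([-.9826,.1855,0]);k=np.array([0,0,1.])
s,c=np.sin(np.radians(25)),np.cos(np.radians(25))
zp=-s*n+c*k;xp=c*n+s*k;o=np.array([490.5,-223.3,22])
for y,z,x in((90,165,-4),(90,165,4),(-90,165,-4),(-90,165,4),(-90,0,-4)):
    print(y,z,x,proj(S,o+y*e+z*zp+x*xp)[0].round(1))
P=cv2.triangulatePoints(S['K']@np.c_[S['R'],S['t']],T['K']@np.c_[T['R'],T['t']],np.array([[329.],[167.]]),np.array([[358.1],[192.3]]));print((P[:3]/P[3]).ravel())
a=cv2.imread('pics/side0.png');b=S['img']
cv2.imwrite('pics/v10.png',np.hstack([cv2.resize(i[140:240,265:365],(400,400),interpolation=2) for i in(a,b)]))
```

```text
90 165 -4 [280.7 183.2]
90 165 4 [281.9 183.5]
-90 165 -4 [329.4 165.9]
-90 165 4 [330.8 166.2]
-90 0 -4 [337.9 213.7]
[ 547.58229805 -326.83695898  163.93554217]
```

```bash
python3 -m jog '[{"offset":[0,0,-0.1],"roll":0,"grip":0},{"offset":[0,0,-0.07],"roll":0,"grip":0.3},{"offset":[0.0,0,0],"roll":0,"grip":0.7},{"offset":[0,0,0],"roll":0,"grip":0.7},{"offset":[0,0,0],"roll":0,"grip":0.7},{"offset":[0,0,0],"roll":0,"grip":0.7}]' >/dev/null
python3 want.py 552 -235.5 165
```

```text
t 5.1 pos [ 552.5 -237.7  226.2] yang -10.76 zdir [-0.001  0.001 -1.   ] F [ 0.5  0.2 -0.2] T [-0.03 -0.01 -0.01] open 59.7 gf 0.0
offset [ 0.0067 -0.0028  0.204 ] mm 61.23608718992653
```

View pics/v10.png

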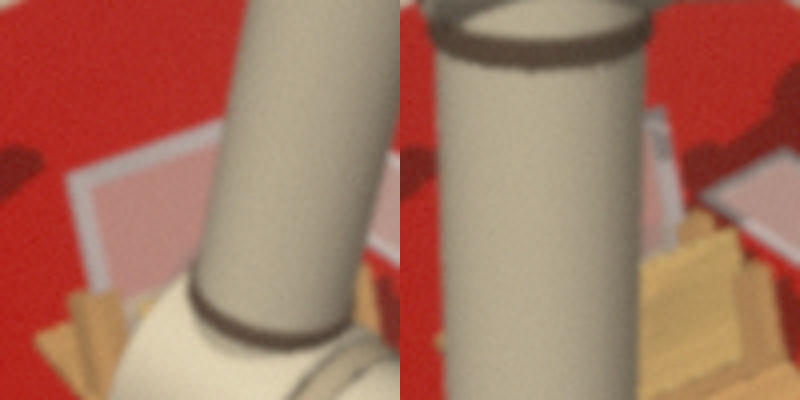

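```bash
python3 -m jog '[{"offset":[0.007,-0.003,0.07],"roll":0,"grip":0.7},{"offset":[0,0,0.07],"roll":0,"grip":0.7},{"offset":[0,0,0.064],"roll":0,"grip":0.7},{"offset":[0,0,0],"roll":0,"grip":0.7}]' >/dev/null
python3 want.py
python3 -m jog '[{"offset":[0,0,0],"roll":0,"grip":0.3},{"offset":[0,0,0],"roll":0,"grip":0.3},{"offset":[0,0,0],"roll":0,"grip":0.2},{"offset":[0,0,0],"roll":0,"grip":0.2}]' >/dev/null
python3 want.py
python3 -m jog '[{"offset":[0,0,0],"roll":0,"grip":0.1},{"offset":[0,0,0],"roll":0,"grip":0.1}]' >/dev/null
python3 want.py
```

```text
t 5.6 pos [ 551.3 -234.9  163.8] yang -10.76 zdir [-0.004  0.002 -1.   ] F [-0.2 -0.1  0.3] T [ 0.01 -0.01  0.01] open 60.1 gf 0.0
t 6.1 pos [ 553.1 -236.1  166.9] yang -10.76 zdir [ 0.002 -0.001 -1.   ] F [ 1.5 -0.5  0.7] T [-0.03 -0.24  0.01] open 17.1 gf 0.7
t 6.35 pos [ 553.  -236.   166.7] yang -10.76 zdir [ 0.002 -0.001 -1.   ] F [1.7 0.5 3. ] T [-0.11 -0.29  0.07] open 8.7 gf 12.8
```

```bash
python3 -m jog '[{"offset":[0,0,0],"roll":0,"grip":0},{"offset":[0,0,0],"roll":0,"grip":0}]' >/dev/null
python3 want.py; python3 m.py
```

```text
t 6.6 pos [ 553.1 -236.   166.8] yang -10.75 zdir [ 0.002 -0.001 -1.   ] F [ 3.2 -0.5  5.7] T [ 0.02 -0.4  -0.03] open 6.3 gf 56.2
22.0
top 0.97 [213.3, 398.4] 1452 [[383, 194], [383, 231], [417, 234], [418, 197]]
top 0.71 [206.1, 339.9] 573 [[355, 193], [347, 195], [328, 224], [340, 226], [343, 217], [350, 213]]
top 0.56 [332.3, 350.5] 3833 [[377, 300], [318, 302], [320, 360], [369, 361], [381, 358], [382, 328]]
side 0.75 [251.8, 396.4] 613 [[429, 249], [407, 238], [374, 267], [390, 269], [402, 253]]
side 0.63 [187.8, 331.2] 299 [[330, 167], [326, 168], [326, 203], [332, 201], [334, 194]]
side 0.6 [192.0, 362.0] 660 [[341, 189], [364, 204], [384, 193], [362, 178]]
side 0.37 [286.6, 220.2] 1875 [[234, 235], [167, 274], [191, 317], [254, 276]]
```

```bash
python3 -m jog '[{"offset":[0,0,0],"roll":0,"grip":0.7},{"offset":[0,0,0],"roll":0,"grip":0.7},{"offset":[0,0,0],"roll":0,"grip":0.7},{"offset":[0,0,0],"roll":0,"grip":0.7},{"offset":[0,-0.01,0.03],"roll":0,"grip":0.7},{"offset":[0,0,0.03],"roll":0,"grip":0.7},{"offset":[0,0,0],"roll":0,"grip":0.7}]' >/dev/null
python3 want.py
python3 -m jog '[{"offset":[0,0,0],"roll":0,"grip":0.4},{"offset":[0,0,0],"roll":0,"grip":0.3},{"offset":[0,0,0],"roll":0,"grip":0.2},{"offset":[0,0,0],"roll":0,"grip":0.2}]' >/dev/null
python3 want.py
python3 -m jog '[{"offset":[0,0,0],"roll":0,"grip":0},{"offset":[0,0,0],"roll":0,"grip":0},{"offset":[0,0,0],"roll":0,"grip":0}]' >/dev/null
python3 want.py
```

```text
t 7.67 pos [ 548.6 -234.6  146.4] yang -10.76 zdir [-0.002  0.002 -1.   ] F [-0.2 -0.5  0.8] T [ 0.01 -0.01  0.01] open 59.8 gf 0.0
t 8.18 pos [ 550.  -235.4  148.7] yang -10.75 zdir [ 0.001 -0.001 -1.   ] F [ 1.3 -0.1  1.8] T [ 0.01 -0.16 -0.  ] open 17.2 gf 5.5
t 8.55 pos [ 549.1 -235.3  149.4] yang -10.73 zdir [-0.001 -0.    -1.   ] F [-1.5  0.5  8.6] T [0.29 1.32 0.01] open 13.7 gf 54.8
```

```bash
python3 -m jog '[{"offset":[0,0,0],"roll":0,"grip":0.4},{"offset":[0,0,0],"roll":0,"grip":0.4},{"offset":[0,0.006,-0.03],"roll":0,"grip":0.4},{"offset":[0,0,0],"roll":0,"grip":0},{"offset":[0,0,0],"roll":0,"grip":0},{"offset":[0,0,0],"roll":0,"grip":0},{"offset":[0,0,0],"roll":0,"grip":0}]' >/dev/null
python3 want.py
```

```text
t 9.43 pos [ 551.8 -235.9  158.5] yang -10.74 zdir [ 0.001 -0.001 -1.   ] F [-0.2  0.1  6.5] T [0.13 0.46 0.05] open 9.5 gf 55.7
```

```bash
python3 -m jog '[{"offset":[0,0,0],"roll":0,"grip":0.4},{"offset":[0,0,0],"roll":0,"grip":0.4},{"offset":[0,-0.003,0.015],"roll":0,"grip":0.4},{"offset":[0,0,0],"roll":0,"grip":0},{"offset":[0,0,0],"roll":0,"grip":0},{"offset":[0,0,0],"roll":0,"grip":0},{"offset":[0,0,0],"roll":0,"grip":0}]' >/dev/null
python3 want.py
```

```text
t 10.3 pos [ 549.8 -235.1  152.4] yang -10.75 zdir [-0.002  0.001 -1.   ] F [-2.8  1.9  3.9] T [0.4  1.46 0.01] open 12.6 gf 56.6
```

```bash
python3 -m jog '[{"offset":[0,0.014,-0.03],"roll":0,"grip":0},{"offset":[0,0.014,-0.03],"roll":0,"grip":0}]' >/dev/null
python3 want.py;python3 -m jog '[{"offset":[0,0.014,-0.03],"roll":0,"grip":0},{"offset":[0,0.014,-0.03],"roll":0,"grip":0},{"offset":[0,0.014,-0.03],"roll":0,"grip":0}]' >/dev/null
python3 want.py
```

```text
t 10.55 pos [ 556.  -235.7  167.8] yang -10.76 zdir [-0.007  0.004 -1.   ] F [-6.3  1.5 -3.9] T [0.37 1.74 0.07] open 12.8 gf 53.9
t 10.93 pos [ 568.6 -238.2  194.7] yang -10.76 zdir [-0.008  0.004 -1.   ] F [-5.9  1.6 -4.6] T [0.41 1.89 0.04] open 12.8 gf 54.3
```

```bash
python3 -m jog '[{"offset":[0,0.014,-0.03],"roll":0,"grip":0},{"offset":[0,0.014,-0.03],"roll":0,"grip":0}]' >/dev/null
python3 want.py;python3 -m jog '[{"offset":[0,0.014,-0.03],"roll":0,"grip":0},{"offset":[0,0.014,-0.03],"roll":0,"grip":0},{"offset":[0,0.014,-0.03],"roll":0,"grip":0}]' >/dev/null
python3 want.py; python3 m.py
```

```text
t 11.18 pos [ 576.9 -239.8  212.7] yang -10.76 zdir [-0.008  0.004 -1.   ] F [-7.   0.6 -3.8] T [0.37 1.86 0.09] open 12.9 gf 54.6
t 11.55 pos [ 592.2 -243.2  242.7] yang -10.76 zdir [ 0.001  0.    -1.   ] F [ 0.5  0.2 -3.7] T [ 0.   -0.04  0.  ] open 6.2 gf 65.0
22.0
top 0.93 [214.8, 401.5] 1532 [[382, 194], [382, 232], [419, 235], [418, 195]]
top 0.84 [330.4, 348.5] 3834 [[378, 299], [318, 302], [320, 360], [382, 359]]
top 0.79 [173.8, 354.9] 350 [[366, 171], [357, 168], [345, 186], [354, 188]]
side 0.82 [192.4, 362.0] 644 [[342, 188], [364, 205], [383, 194], [362, 178]]
side 0.64 [253.0, 395.7] 643 [[429, 249], [406, 238], [373, 266], [378, 271], [389, 270], [406, 251]]
```

```bash
python3 -m jog '[{"offset":[0,0,-0.1],"roll":0,"grip":0},{"offset":[0,0,-0.1],"roll":-0.0715,"grip":0},{"offset":[0,0,0],"roll":-0.0715,"grip":0},{"offset":[0,0,0],"roll":0,"grip":0}]' >/dev/null
python3 want.py 490 170 300
python3 - <<'E'
from geo import *
a=cv2.imread('pics/top0.png');T=ctrl.capture('top')
for v in(168,176,184,191,197,204,210,216,222,228,232,235):
    r=a[v-1:v+2].mean(0)
    f=lambda lo,hi:' '.join(f'{u}:{int(r[u][0])},{int(r[u][1])},{int(r[u][2])}' for u in range(lo,hi))
    print(v,'|',f(131,150),'|',f(200,221))
E
```

```text
t 12.25 pos [ 591.5 -243.1  302.2] yang 2.04 zdir [-0.  0. -1.] F [ 0.  -0.2 -4.4] T [-0.02  0.03 -0.05] open 6.3 gf 65.0
offset [ 1.3881 -0.2889  0.0077] mm 425.349233868749
168 | 131:33,39,186 132:32,36,186 133:30,32,187 134:44,62,178 135:61,103,164 136:63,106,165 137:65,110,175 138:29,52,85 139:9,23,48 140:70,84,96 141:134,151,149 142:134,150,148 143:130,147,146 144:132,149,148 145:132,148,145 146:131,146,141 147:130,145,138 148:133,147,137 149:137,153,136 | 200:137,151,135 201:138,152,136 202:138,152,136 203:139,154,138 204:138,152,136 205:139,152,135 206:143,155,134 207:129,148,138 208:68,104,161 209:58,101,166 210:63,108,173 211:38,65,105 212:19,35,60 213:25,39,60 214:22,39,66 215:22,38,68 216:46,64,52 217:55,76,43 218:56,77,43 219:56,75,44 220:62,85,45
176 | 131:33,38,186 132:35,39,188 133:28,27,188 134:55,92,166 135:62,105,163 136:62,104,167 137:55,93,150 138:25,44,74 139:11,24,48 140:101,116,121 141:134,150,150 142:133,149,149 143:131,148,148 144:131,149,150 145:131,149,149 146:131,148,148 147:129,145,147 148:136,153,146 149:144,162,138 | 200:145,164,140 201:143,163,139 202:
[... 5194 characters left out ...]
126 211:48,80,128 212:48,81,126 213:48,81,129 214:43,72,118 215:25,43,71 216:52,72,42 217:55,75,41 218:54,73,41 219:54,75,42 220:49,66,29
235 | 131:35,37,188 132:30,36,186 133:34,40,188 134:34,38,187 135:33,37,187 136:34,37,191 137:26,28,201 138:71,97,119 139:84,117,60 140:80,112,72 141:56,88,125 142:47,81,136 143:48,83,137 144:49,84,135 145:51,85,136 146:47,84,135 147:50,85,137 148:51,86,137 149:48,83,135 | 200:50,85,132 201:50,86,132 202:50,86,134 203:51,85,128 204:52,86,129 205:51,83,127 206:51,84,129 207:50,84,129 208:50,83,128 209:53,89,130 210:57,91,132 211:54,91,130 212:55,91,130 213:56,92,133 214:58,94,134 215:51,79,92 216:60,81,50 217:60,82,47 218:61,81,49 219:72,100,57 220:54,72,31
```

```bash
cat > fit2.py <<'E'
from geo import *
T=ctrl.capture('top');h=119-118*C
Lp=[(131.4,204),(133.7,210),(135.6,216),(137.8,222),(139.9,228)]
Rp=[(210.7,204),(211.7,210),(212.7,216),(213.6,222),(214.5,228)]
def w(q,P):return front(0,h,P)@rz(q[2]+np.pi).T+[q[0],q[1],0]
def linedist(c,A,B,p):
    a,b=proj(c,A)[0],proj(c,B)[0];d=(b-a)/np.linalg.norm(b-a);v=np.array(p)-a
    return v[...,0]*d[1]-v[...,1]*d[0]
def res(q,full=False):
    r=np.r_[linedist(T,w(q,(14,-106,120)),w(q,(14,-106,0)),Lp),linedist(T,w(q,(14,106,120)),w(q,(14,106,0)),Rp)]
    k=np.r_[proj(T,w(q,(16,-96,12)))[0]-(145.5,230),proj(T,w(q,(14,-106,120)))[0]-(130.8,201.5)]
    return np.r_[r,.3*k]
s=least_squares(res,[468,171,.037]);print(s.x,s.fun.round(2))
for X0 in(462,465,468,471,474):
    r=least_squares(lambda p:res([X0,p[0],p[1]])[:10],[171,.037]);print(X0,r.x,r.cost.round(3),res([X0,*r.x])[10:]/.3)
q=s.x
for n,P in(('bar top front',(0,0,118)),('lip out top',(26,0,12)),('lip in top',(16,0,12)),('ledge',(0,0,0))):print(n,w(q,P).round(1),proj(T,w(q,P)).round(1))
E
python3 fit2.py
```

```text
[4.64640136e+02 1.71510899e+02 3.42063231e-02] [-0.1   0.07 -0.14 -0.07 -0.09  0.16  0.13  0.09 -0.04 -0.17 -0.47  0.04
  0.03  0.24]
462 [1.70933582e+02 2.84601382e-02] 0.033 [-1.42176812  0.84747656  0.3735413   1.54228776]
465 [1.71604921e+02 3.57993113e-02] 0.069 [-1.57304768  0.04938957  0.0411014   0.73176642]
468 [1.72313574e+02 4.30877755e-02] 0.137 [-1.73553023 -0.75015207 -0.30179072 -0.07929025]
471 [1.73059300e+02 5.03250422e-02] 0.236 [-1.90915774 -1.55117018 -0.65505677 -0.89093653]
474 [1.73841851e+02 5.75108003e-02] 0.364 [-2.09386973 -2.35368009 -1.01862058 -1.70321905]
bar top front [[532.3 173.8 119. ]] [[171.5 198.6]]
lip out top [[450.2 171.   47.1]] [[177.1 232. ]]
lip in top [[458.4 171.3  41.3]] [[177.6 229.4]]
ledge [[464.6 171.5  22.3]] [[179.2 228.2]]
```

```bash
python3 want.py 472 171.8 300
```

```text
t 12.35 pos [ 591.2 -242.9  301.3] yang 2.0 zdir [-0.002  0.001 -1.   ] F [-0.6 -0.1 -4.4] T [0.02 0.02 0.02] open 6.1 gf 65.0
offset [ 1.3953 -0.3488  0.0066] mm 431.49297458688085
```

```bash
python3 -m jog '[{"offset":[0.06,-0.015,0],"roll":0,"grip":0},{"offset":[0.12,-0.03,0],"roll":0,"grip":0},{"offset":[0.135,-0.034,0],"roll":0,"grip":0},{"offset":[0.135,-0.034,0],"roll":0,"grip":0},{"offset":[0.135,-0.034,0],"roll":0,"grip":0},{"offset":[0.135,-0.034,0],"roll":0,"grip":0},{"offset":[0.135,-0.034,0],"roll":0,"grip":0},{"offset":[0.135,-0.034,0],"roll":0,"grip":0},{"offset":[0.135,-0.034,0],"roll":0,"grip":0},{"offset":[0.13,-0.033,0],"roll":0,"grip":0},{"offset":[0.1,-0.025,0],"roll":0,"grip":0},{"offset":[0.04,-0.012,0],"roll":0,"grip":0}]' >/dev/null
python3 -m jog '[{"offset":[0,0,0],"roll":0,"grip":0},{"offset":[0,0,0],"roll":0,"grip":0}]' >/dev/null
python3 want.py 472 171.8 210; python3 m.py|head -6
```

```text
t 14.1 pos [470.5 170.4 302.4] yang 2.06 zdir [ 0.    -0.001 -1.   ] F [-0.4 -0.4 -4.4] T [-0.03 -0.01 -0.01] open 6.5 gf 65.0
offset [0.0047 0.0052 0.308 ] mm 92.4352159478195
22.0
top 0.74 [328.3, 350.1] 3800 [[378, 300], [318, 302], [320, 360], [382, 359]]
top 0.69 [212.8, 174.5] 764 [[149, 221], [196, 219], [202, 215], [190, 204], [152, 205], [154, 211]]
top 0.57 [213.6, 402.2] 1514 [[383, 195], [382, 232], [417, 234], [418, 197]]
side 0.71 [292.1, 218.7] 1589 [[239, 245], [229, 250], [239, 275], [195, 306], [179, 276], [182, 266], [167, 273], [190, 316], [208, 309], [254, 276]]
side 0.7 [233.3, 209.7] 3399 [[239, 192], [229, 194], [217, 203], [212, 215], [208, 216], [205, 210], [201, 210], [175, 225], [186, 274], [241, 242]]
```

Run:
```python
from geo import *
S=ctrl.capture('side');p=np.array([470.8,170.8,0]);a=.036;e=np.array([-np.sin(a),np.cos(a),0]);n=np.array([-np.cos(a),-np.sin(a),0])
obs=dict(tl=(175,225),tr=(239,192),bl=(186,274),br=(241,242))
def P(v,nm): 
    y=90 if nm[1]=='l' else -90; z=(165 if nm[0]=='t' else 0)
    return p+v[0]*e+v[1]*n+ (y*e) +np.array([0,0,v[2]+z])
for v in((0,4,158.8),(0,-4,158.8)):
    print({k:proj(S,P(v,k))[0].round(1) for k in obs})
r=least_squares(lambda v:np.ravel([proj(S,P((v[0],4,v[1]),k))[0]-obs[k] for k in obs]),[0,158])
print('lateral,bottom',r.x,r.fun.round(1))
```

```text
{'tl': array([176.5, 225.9]), 'tr': array([239.9, 191.2]), 'bl': array([186.2, 275.5]), 'br': array([243., 240.])}
{'tl': array([174.5, 224.1]), 'tr': array([237.8, 189.7]), 'bl': array([184.3, 273.6]), 'br': array([241.1, 238.5])}
lateral,bottom [  2.98285801 160.47336617] [ 0.3  1.  -0.1 -0.8 -0.9  1.6  1.1 -1.9]
```

```bash
python3 -m jog '[{"offset":[0.001,0.004,0.06],"roll":0,"grip":0},{"offset":[0,0,0.1],"roll":0,"grip":0},{"offset":[0,0,0.1],"roll":0,"grip":0},{"offset":[0,0,0.06],"roll":0,"grip":0},{"offset":[0,0,0.03],"roll":0,"grip":0},{"offset":[0,0,0.015],"roll":0,"grip":0},{"offset":[0,0,0],"roll":0,"grip":0}]' >/dev/null
python3 want.py 479 171 191
```

```text
t 15.22 pos [472.  171.5 193.6] yang 2.11 zdir [ 0.001  0.    -1.   ] F [-0.7  0.7 -2.8] T [ 0.    0.01 -0.01] open 6.3 gf 65.0
offset [-0.0027  0.0232  0.0086] mm 7.468788386877443
```

```bash
for i in 1; do python3 -m jog '[{"offset":[-0.002,0.008,0.008],"roll":0,"grip":0},{"offset":[0,0.008,0],"roll":0,"grip":0}]' >/dev/null; python3 want.py
python3 -m jog '[{"offset":[0,0.008,0],"roll":0,"grip":0},{"offset":[0,0,0],"roll":0,"grip":0}]' >/dev/null; python3 want.py
python3 -m jog '[{"offset":[0,0.008,0],"roll":0,"grip":0},{"offset":[0,0,0],"roll":0,"grip":0}]' >/dev/null; python3 want.py
python3 -m jog '[{"offset":[0,0.008,0],"roll":0,"grip":0},{"offset":[0,0,0],"roll":0,"grip":0}]' >/dev/null; python3 want.py;done
```

```text
t 15.47 pos [476.8 171.1 191. ] yang 2.11 zdir [ 0.001  0.    -1.   ] F [ 0.1  0.6 -3.8] T [ 0.05 -0.01 -0.04] open 6.3 gf 64.9
t 15.72 pos [478.7 171.2 190.8] yang 2.11 zdir [-0.001  0.    -1.   ] F [-1.2  0.4 -0.6] T [ 0.02  0.49 -0.05] open 6.3 gf 65.3
t 15.97 pos [480.9 171.3 190.7] yang 2.12 zdir [-0.001  0.    -1.   ] F [-3.  -0.3  1.1] T [-0.06  1.08 -0.09] open 6.4 gf 66.0
t 16.23 pos [483.3 171.4 190.7] yang 2.12 zdir [-0.001 -0.    -1.   ] F [-5.  -0.6  3.2] T [-0.01  1.67 -0.03] open 6.0 gf 67.2
```

Run:
```python
import numpy as np
S,C=np.sin(np.radians(35)),np.cos(np.radians(35))
pr=(483.3,190.7)
for th,s in((5,27),(10,24),(15,20),(20,16),(25,11),(30,5),(35,0)):
    t=np.radians(th);r=-s*S+4*np.cos(t)-140.6*np.sin(t);h=22.3+s*C+4*np.sin(t)+140.6*np.cos(t)+3
    x=464.5-r;print(th,s,round(x,1),round(h,1),'d',((x-pr[0])/300/.9993).round(4),(-(h-pr[1])/300).round(4));pr=(x,h)
```

```text
5 27 488.3 187.8 d 0.0165 0.0096
10 24 498.7 184.1 d 0.035 0.0124
15 20 508.5 178.5 d 0.0325 0.0186
20 16 518.0 171.9 d 0.0317 0.0221
25 11 526.6 163.4 d 0.0287 0.0282
30 5 534.2 153.2 d 0.0253 0.0342
35 0 541.9 142.8 d 0.0256 0.0346
```

```bash
python3 -m jog '[{"offset":[0,0.008,0.005],"roll":0,"grip":0},{"offset":[0,0.008,0.005],"roll":0,"grip":0}]' >/dev/null; python3 want.py
python3 -m jog '[{"offset":[0,0.0175,0.006],"roll":0,"grip":0},{"offset":[0,0.0175,0.006],"roll":0,"grip":0}]' >/dev/null; python3 want.py
python3 -m jog '[{"offset":[0,0.016,0.009],"roll":0,"grip":0},{"offset":[0,0.016,0.009],"roll":0,"grip":0}]' >/dev/null; python3 want.py
```

```text
t 16.48 pos [488.6 171.7 189.3] yang 2.13 zdir [ 0.  0. -1.] F [-7.3  0.4 12.1] T [-0.09  2.39 -0.05] open 6.0 gf 76.3
t 16.73 pos [498.6 172.1 185.4] yang 2.13 zdir [-0.001  0.    -1.   ] F [-8.2 -0.2 12.8] T [-0.06  2.71 -0.03] open 6.5 gf 95.6
t 16.98 pos [508.  172.5 180.7] yang 2.13 zdir [-0.002  0.    -1.   ] F [-9.2 -0.4 17.3] T [-0.15  3.8   0.  ] open 6.7 gf 120.6
```

```bash
cat > tilt.py <<'E'
from geo import *
import sys
from want import st
p,_=st()
S=ctrl.capture('side');a=.036;e=np.array([-np.sin(a),np.cos(a),0]);n=np.array([-np.cos(a),-np.sin(a),0]);k=np.array([0,0,1.])
best=None
for o in ctrl.outline_of(S,'pane'):
    y,x=o['pixel']
    if not(160<x<262 and 180<y<300) : continue
    m=o['pixels'].astype(np.uint8);c=max(cv2.findContours(m,0,2)[0],key=cv2.contourArea);hl=cv2.convexHull(c)
    print(round(o['confidence'],2),m.sum(),cv2.approxPolyDP(hl,2,True)[:,0].tolist())
    if best is None or m.sum()>best[0]: best=(m.sum(),m,hl)
m=best[1]
# fit silhouettes: params lateral, r (bottom), h (bottom), tilt
def quad(v):
    lat,r,h,t=v;t=np.radians(t);zp=-np.sin(t)*n+np.cos(t)*k;xp=np.cos(t)*n+np.sin(t)*k
    o=np.array([464.5,171.5,0])+lat*e+r*n+h*k
    P=np.array([o+y*e+z*zp+x*xp for y in(-90,90) for z in(0,165) for x in(-4,4)])
    return cv2.convexHull(proj(S,P).astype(np.float32))[:,0]
def cost(v):
    q=quad(v);d=[cv2.pointPolygonTest(q.reshape(-1,1,2),(float(a),float(b)),True) for a,b in best[2][:,0]]
    return np.clip(np.array(d),-4,4)
# constraint: grip point on the pane at 140.6 up, TCP-3
for t in(0,5,10,15,20,25,30,35,40):
    tt=np.radians(t);r=-(p[0]-464.5)+140.6*np.sin(tt);h=p[2]-3-140.6*np.cos(tt)
    q=np.int32(np.round(quad((0,r,h,t))*16));im=np.zeros(m.shape,np.uint8);cv2.fillConvexPoly(im,q.reshape(-1,1,2),1,shift=4)
    hm=np.zeros_like(im);cv2.fillConvexPoly(hm,best[2],1)
    print(t,'r,h',round(r,1),round(h,1),'IoU',round((im&hm).sum()/(im|hm).sum(),3))
E
python3 tilt.py
```

```text
t 16.98 pos [508.  172.5 180.7] yang 2.13 zdir [-0.002  0.    -1.   ] F [-9.2 -0.4 17.3] T [-0.15  3.8   0.  ] open 6.7 gf 120.6
0.7 3207 [[230, 222], [235, 232], [243, 269], [191, 303], [174, 254]]
0 r,h -43.5 37.1 IoU 0.752
5 r,h -31.2 37.6 IoU 0.816
10 r,h -19.1 39.2 IoU 0.888
15 r,h -7.1 41.9 IoU 0.945
20 r,h 4.6 45.6 IoU 0.883
25 r,h 15.9 50.3 IoU 0.827
30 r,h 26.8 55.9 IoU 0.787
35 r,h 37.2 62.5 IoU 0.749
40 r,h 46.9 70.0 IoU 0.724
```

```bash
python3 -m jog '[{"offset":[0,-0.0077,0.011],"roll":0,"grip":0},{"offset":[0,-0.0077,0.011],"roll":0,"grip":0}]' >/dev/null; python3 want.py
python3 -m jog '[{"offset":[0,-0.0077,0.011],"roll":0,"grip":0}]' >/dev/null; python3 want.py
python3 -m jog '[{"offset":[0,-0.0077,0.011],"roll":0,"grip":0}]' >/dev/null; python3 tilt.py
```

```text
t 17.32 pos [503.  172.3 174.1] yang 2.14 zdir [-0.002  0.    -1.   ] F [-10.   -0.7  15.5] T [-0.14  3.68  0.02] open 6.5 gf 119.2
t 17.45 pos [500.7 172.2 170.7] yang 2.14 zdir [-0.002  0.    -1.   ] F [-10.1  -0.5  15.2] T [-0.19  3.62 -0.  ] open 6.7 gf 119.1
t 17.57 pos [498.8 172.  167.8] yang 2.14 zdir [-0.001 -0.    -1.   ] F [-5.8 -2.3 25.7] T [-0.42  3.23 -0.01] open 6.6 gf 122.1
0.72 3042 [[235, 227], [245, 271], [192, 305], [177, 260], [230, 227]]
0 r,h -34.3 24.2 IoU 0.785
5 r,h -22.1 24.7 IoU 0.861
10 r,h -9.9 26.3 IoU 0.93
15 r,h 2.0 29.0 IoU 0.895
20 r,h 13.7 32.7 IoU 0.845
25 r,h 25.1 37.4 IoU 0.8
30 r,h 36.0 43.0 IoU 0.758
35 r,h 46.3 49.6 IoU 0.726
40 r,h 56.0 57.1 IoU 0.701
```

```bash
python3 -m jog '[{"offset":[0,0,-0.003],"roll":0,"grip":0.07}]' >/dev/null; python3 want.py
python3 -m jog '[{"offset":[0,0,0],"roll":0,"grip":0.085}]' >/dev/null; python3 want.py
python3 -m jog '[{"offset":[0,0,0],"roll":0,"grip":0.1},{"offset":[0,0,0],"roll":0,"grip":0.1}]' >/dev/null; python3 tilt.py
```

```text
t 17.8 pos [498.3 171.9 168. ] yang 2.13 zdir [-0.003 -0.    -1.   ] F [-9.1 -0.7 13.4] T [-0.27  3.53 -0.05] open 6.5 gf 116.3
t 17.93 pos [498.8 171.9 167.9] yang 2.13 zdir [-0.002 -0.    -1.   ] F [-7.2 -1.8 12.6] T [-0.22  2.98 -0.  ] open 7.3 gf 87.1
t 18.18 pos [500.4 171.9 167.9] yang 2.12 zdir [ 0.003  0.    -1.   ] F [-4.6 -0.8  7.6] T [-0.12  1.45 -0.03] open 9.0 gf 56.1
0.96 2965 [[233, 227], [244, 272], [192, 305], [177, 259]]
0 r,h -35.9 24.3 IoU 0.783
5 r,h -23.6 24.9 IoU 0.857
10 r,h -11.5 26.5 IoU 0.929
15 r,h 0.5 29.1 IoU 0.895
20 r,h 12.2 32.8 IoU 0.845
25 r,h 23.5 37.5 IoU 0.787
30 r,h 34.4 43.2 IoU 0.745
35 r,h 44.8 49.8 IoU 0.713
40 r,h 54.5 57.2 IoU 0.687
```

```bash
python3 -m jog '[{"offset":[0,0,0.006],"roll":0,"grip":0.1},{"offset":[0,0,0],"roll":0,"grip":0.1}]' >/dev/null; python3 want.py
python3 -m jog '[{"offset":[0,0,0],"roll":0,"grip":0.12},{"offset":[0,0,0],"roll":0,"grip":0.12}]' >/dev/null; python3 want.py
```

```text
t 18.52 pos [501.7 172.  167.6] yang 2.12 zdir [ 0.006  0.    -1.   ] F [-3.1 -1.3 12.4] T [-0.14  1.43 -0.03] open 8.6 gf 60.5
t 18.77 pos [502.2 172.  167.4] yang 2.12 zdir [ 0.008  0.    -1.   ] F [-0.6 -0.2  8.6] T [-0.11  0.71  0.  ] open 10.6 gf 27.7
```

```bash
python3 -m jog '[{"offset":[0,0.018,0.007],"roll":0,"grip":0.14},{"offset":[0,0.018,0.007],"roll":0,"grip":0.155},{"offset":[0,0,0],"roll":0,"grip":0.155}]' >/dev/null; python3 want.py
python3 -m jog '[{"offset":[0,0.018,0.009],"roll":0,"grip":0.165},{"offset":[0,0.018,0.009],"roll":0,"grip":0.175},{"offset":[0,0,0],"roll":0,"grip":0.175}]' >/dev/null; python3 tilt.py
```

```text
t 19.15 pos [513.7 172.4 162.7] yang 2.1 zdir [ 0.009  0.001 -1.   ] F [2.1 0.1 6.7] T [ 0.02 -0.27  0.  ] open 13.4 gf 6.4
t 19.52 pos [524.2 172.8 156.9] yang 2.1 zdir [ 0.008  0.001 -1.   ] F [2.5 0.7 7.2] T [-0.   -0.27 -0.01] open 15.0 gf 8.8
0.56 3369 [[228, 225], [245, 270], [221, 289], [192, 306], [171, 257]]
0 r,h -59.7 13.3 IoU 0.693
5 r,h -47.5 13.9 IoU 0.763
10 r,h -35.3 15.5 IoU 0.827
15 r,h -23.3 18.1 IoU 0.879
20 r,h -11.6 21.8 IoU 0.931
25 r,h -0.3 26.5 IoU 0.92
30 r,h 10.6 32.2 IoU 0.886
35 r,h 20.9 38.8 IoU 0.851
40 r,h 30.7 46.2 IoU 0.82
```

```bash
python3 -m jog '[{"offset":[0,0.017,0.011],"roll":0,"grip":0.19},{"offset":[0,0.017,0.011],"roll":0,"grip":0.2},{"offset":[0,0,0],"roll":0,"grip":0.2}]' >/dev/null; python3 want.py
python3 -m jog '[{"offset":[0,0.012,0.009],"roll":0,"grip":0.21},{"offset":[0,0,0],"roll":0,"grip":0.21}]' >/dev/null; python3 tilt.py
```

```text
t 20.0 pos [534.3 173.2 150.2] yang 2.1 zdir [ 0.007  0.001 -1.   ] F [3.1 0.3 8. ] T [ 0.04 -0.3   0.02] open 17.1 gf 10.5
t 20.25 pos [538.  173.3 147.6] yang 2.09 zdir [ 0.008  0.001 -1.   ] F [3.3 0.6 8.5] T [-0.01 -0.33 -0.01] open 18.2 gf 10.0
0.94 3416 [[225, 224], [243, 272], [192, 306], [168, 255]]
0 r,h -73.5 4.0 IoU 0.659
5 r,h -61.3 4.5 IoU 0.727
10 r,h -49.1 6.1 IoU 0.793
15 r,h -37.1 8.8 IoU 0.854
20 r,h -25.4 12.5 IoU 0.912
25 r,h -14.1 17.2 IoU 0.938
30 r,h -3.2 22.8 IoU 0.924
35 r,h 7.1 29.4 IoU 0.903
40 r,h 16.9 36.9 IoU 0.871
```

```bash
python3 -m jog '[{"offset":[0,0.01,0.008],"roll":0,"grip":0.22},{"offset":[0,0,0],"roll":0,"grip":0.22}]' >/dev/null; python3 want.py
python3 -m jog '[{"offset":[0,0.01,0.008],"roll":0,"grip":0.23},{"offset":[0,0,0],"roll":0,"grip":0.23}]' >/dev/null; python3 want.py
cat > free.py <<'E'
import io,contextlib
with contextlib.redirect_stdout(io.StringIO()):
    from tilt import *
from scipy.optimize import minimize
hm=np.zeros(m.shape,np.uint8);cv2.fillConvexPoly(hm,best[2],1)
hm4=cv2.resize(hm,None,fx=4,fy=4,interpolation=0)
def f(v):
    # v: lat, x,z in case_front (mm), tilt
    r=v[1]*C-v[2]*S;h=22.3+v[1]*S+v[2]*C
    q=np.int32((quad((v[0],r,h,v[3]))*4+1.5)*16);im=np.zeros(hm4.shape,np.uint8);cv2.fillConvexPoly(im,q.reshape(-1,1,2),1,shift=4)
    return -(im&hm4).sum()/(im|hm4).sum()
for z in (0,4):
    g=minimize(lambda u:f((u[0],u[1],z,u[2])),[0,4,30],method='Nelder-Mead',options=dict(initial_simplex=[[0,4,30],[4,4,30],[0,10,30],[0,4,36]]))
    print('z',z,'lat,x,tilt',g.x.round(2),'IoU',round(-g.fun,3),'closed',round(-f((g.x[0],4,0,35)),3))
E
python3 free.py
```

```text
t 20.6 pos [541.2 173.5 145.3] yang 2.1 zdir [ 0.008  0.001 -1.   ] F [4.2 0.4 7.1] T [ 0.07 -0.46  0.04] open 18.7 gf 8.9
t 20.85 pos [544.3 173.6 142.8] yang 2.1 zdir [ 0.008  0.001 -1.   ] F [4.9 0.2 6.9] T [ 0.04 -0.59  0.  ] open 19.7 gf 8.1Traceback (most recent call last):
  File "free.py", line 13, in <module>
    g=minimize(lambda u:f((u[0],u[1],z,u[2])),[0,4,30],method='Nelder-Mead',options=dict(initial_simplex=[[0,4,30],[4,4,30],[0,10,30],[0,4,36]]))
    res = _minimize_neldermead(fun, x0, args, callback, bounds=bounds,
                               **options)
    fsim[k] = func(sim[k])
              ~~~~^^^^^^^^
    fx = function(np.copy(x), *(wrapper_args + args))
  File "free.py", line 13, in <lambda>
    g=minimize(lambda u:f((u[0],u[1],z,u[2])),[0,4,30],method='Nelder-Mead',options=dict(initial_simplex=[[0,4,30],[4,4,30],[0,10,30],[0,4,36]]))
                        ~^^^^^^^^^^^^^^^^^^^^
  File "free.py", line 9, in f
    r=v[1]*C-v[2]*S;h=22.3+v[1]*S+v[2]*C
             ~~~~^~
TypeError: unsupported operand type(s) for *: 'int' and 'dict'
```

```bash
sed -i 's/r=v\[1\]\*C-v\[2\]\*S;h=22.3+v\[1\]\*S+v\[2\]\*C/s_=.5736;r=v[1]*C-v[2]*s_;h=22.3+v[1]*s_+v[2]*C/' free.py; python3 free.py
```

```text
z 0 lat,x,tilt [  2.22  55.33 -35.33] IoU -0.0 closed -280281760597272.53
z 4 lat,x,tilt [-93.04 194.44  17.78] IoU -0.0 closed -207306385193908.1free.py:11: RuntimeWarning: overflow encountered in scalar negative
  return -(im&hm4).sum()/(im|hm4).sum()
```

```bash
sed -i 's/return -(im&hm4).sum()/return -float((im\&hm4).sum())/' free.py; python3 free.py
```

```text
z 0 lat,x,tilt [ -8.21 -25.32  27.6 ] IoU 0.964 closed 0.875
z 4 lat,x,tilt [ -3.73 -13.69  26.2 ] IoU 0.967 closed 0.914
```

```bash
python3 -m jog '[{"offset":[0,0,0],"roll":0,"grip":0.25},{"offset":[0,0,0],"roll":0,"grip":0.27}]' >/dev/null; python3 want.py
python3 -m jog '[{"offset":[0,0,0],"roll":0,"grip":0.29},{"offset":[0,0,0],"roll":0,"grip":0.31}]' >/dev/null; python3 want.py
python3 -m jog '[{"offset":[0,0,0],"roll":0,"grip":0.33},{"offset":[0,0,0],"roll":0,"grip":0.35}]' >/dev/null; python3 want.py; python3 free.py
```

```text
t 21.4 pos [541.  173.4 140.5] yang 2.11 zdir [ 0.001  0.    -1.   ] F [2.4 0.1 1.7] T [ 0.  -0.4  0. ] open 23.0 gf 1.2
t 21.65 pos [540.  173.4 140.1] yang 2.12 zdir [-0.001 -0.    -1.   ] F [ 1.9 -0.9 -0.2] T [-0.04 -0.23 -0.  ] open 26.3 gf 0.6
t 21.9 pos [540.1 173.5 140.3] yang 2.12 zdir [-0.001 -0.    -1.   ] F [ 0.7  0.1 -1.2] T [ 0.01 -0.07 -0.03] open 29.8 gf 0.4
z 0 lat,x,tilt [ -7.18 -25.26  27.57] IoU 0.962 closed 0.877
z 4 lat,x,tilt [ -2.53 -14.22  25.82] IoU 0.961 closed 0.921
```

```bash
python3 -m jog '[{"offset":[0,0,0],"roll":0,"grip":0.38},{"offset":[0,0,0],"roll":0,"grip":0.4}]' >/dev/null; python3 want.py
python3 -m jog '[{"offset":[0,0,0],"roll":0,"grip":0.43},{"offset":[0,0,0],"roll":0,"grip":0.46}]' >/dev/null; python3 want.py
python3 -m jog '[{"offset":[0,0,0],"roll":0,"grip":0.5},{"offset":[0,0,0],"roll":0,"grip":0.55},{"offset":[0,0,0],"roll":0,"grip":0.6}]' >/dev/null; python3 want.py; python3 free.py; python3 tilt.py | sed -n 2,3p
```

```text
t 22.25 pos [540.6 173.5 140.8] yang 2.11 zdir [-0.  0. -1.] F [ 0.6 -0.3  0.7] T [-0.01 -0.07  0.03] open 34.3 gf 0.4
t 22.5 pos [540.5 173.4 140.8] yang 2.11 zdir [-0. -0. -1.] F [-0.4  0.6  0.5] T [-0.02 -0.03 -0.  ] open 39.1 gf 0.2
t 22.88 pos [540.6 173.4 140.8] yang 2.11 zdir [-0.  0. -1.] F [-0.2 -0.2  0.1] T [-0.04 -0.   -0.02] open 51.1 gf 0.0
z 0 lat,x,tilt [ -7.23 -24.1   29.29] IoU 0.957 closed 0.86
z 4 lat,x,tilt [ -3.43 -13.74  27.98] IoU 0.959 closed 0.897
0.74 3328 [[222, 223], [244, 271], [192, 305], [167, 255]]
0 r,h -76.1 -2.8 IoU 0.642
```

```bash
cat > cmp.py <<'E'
from geo import *
q=[464.6,171.5,.0355];h=22.3
def w(P):return front(0,h,P)@rz(q[2]+np.pi).T+[q[0],q[1],0]
for n in('side','top'):
    c=ctrl.capture(n);
    for nm,off in(('closed',(4,0,0)),('lifted12',(4,0,12)),('edge at lip',(12,0,0))):
        t=np.arctan2(off[0]-4,118);z=np.array([-np.sin(t),0,np.cos(t)]);x=np.array([np.cos(t),0,np.sin(t)])
        P=[np.array(off)+[0,y,0]+zz*z+4*x for y,zz in((-90,0),(-90,165),(90,165),(90,0))]
        print(n,nm,proj(c,w(P)).round(1).tolist())
    for o in ctrl.outline_of(c,'pane'):
        if o['pixel'][1]<262:
            m=o['pixels'].astype(np.uint8);k=max(cv2.findContours(m,0,2)[0],key=cv2.contourArea);print(round(o['confidence'],2),cv2.approxPolyDP(cv2.convexHull(k),1.5,True)[:,0].tolist())
E
python3 cmp.py
```

```text
side closed [[194.3, 310.7], [166.2, 255.9], [222.6, 223.2], [246.9, 274.9]]
side lifted12 [[192.3, 306.8], [164.1, 251.7], [220.8, 219.3], [245.2, 271.3]]
side edge at lip [[195.5, 311.0], [165.8, 255.9], [222.1, 223.2], [248.3, 275.1]]
0.75 [[223, 223], [244, 271], [192, 306], [166, 255], [219, 223]]
0.7 [[224, 189], [230, 196], [229, 207], [211, 216], [206, 215], [207, 195], [218, 189]]
top closed [[147.6, 230.9], [133.1, 188.2], [201.9, 186.9], [209.9, 229.6]]
top lifted12 [[146.6, 228.1], [132.0, 184.8], [201.3, 183.4], [209.4, 226.8]]
top edge at lip [[147.0, 232.9], [133.4, 187.4], [202.1, 186.1], [209.6, 231.6]]
0.68 [[201, 184], [208, 212], [209, 227], [160, 229], [158, 217], [172, 185]]
0.23 [[160, 115], [167, 113], [189, 118], [191, 121], [189, 135], [184, 136], [161, 132], [158, 128]]
```

```bash
python3 -m jog '[{"offset":[0,0,0],"roll":0,"grip":0.8},{"offset":[0,0,0],"roll":0,"grip":0.9},{"offset":[0,0,0],"roll":0,"grip":0.9},{"offset":[0,0,0],"roll":0,"grip":0.9},{"offset":[0,0,-0.03],"roll":0,"grip":0.9},{"offset":[0,0,-0.03],"roll":0,"grip":0.9}]' >/dev/null; python3 want.py
python3 -m jog '[{"offset":[0,0,-0.08],"roll":0,"grip":0.9},{"offset":[0,0,-0.12],"roll":0,"grip":0.9},{"offset":[0,0,-0.15],"roll":0,"grip":0.9},{"offset":[0,0,-0.15],"roll":0,"grip":0.9},{"offset":[0,0,0],"roll":0,"grip":0.9}]' >/dev/null; python3 want.py; python3 cmp.py | grep -v lift
```

```text
t 24.02 pos [540.8 173.5 159.7] yang 2.11 zdir [ 0.001  0.    -1.   ] F [-0.2  0.3  0.4] T [-0.    0.    0.01] open 76.6 gf 0.0
t 24.65 pos [542.8 173.7 314.8] yang 2.12 zdir [ 0.01   0.001 -1.   ] F [1.  0.3 0.1] T [0.05 0.01 0.05] open 76.7 gf 0.0
side closed [[194.3, 310.7], [166.2, 255.9], [222.6, 223.2], [246.9, 274.9]]
side edge at lip [[195.5, 311.0], [165.8, 255.9], [222.1, 223.2], [248.3, 275.1]]
top closed [[147.6, 230.9], [133.1, 188.2], [201.9, 186.9], [209.9, 229.6]]
top edge at lip [[147.0, 232.9], [133.4, 187.4], [202.1, 186.1], [209.6, 231.6]]
0.86 [[202, 185], [210, 221], [209, 228], [149, 230], [146, 227], [139, 203], [149, 186], [165, 184]]
```

```bash
python3 -m jog '[{"offset":[-0.15,0,0],"roll":0,"grip":0.9},{"offset":[-0.15,0,0],"roll":0,"grip":0.9},{"offset":[-0.15,0,0],"roll":0,"grip":0.9},{"offset":[-0.15,0,0],"roll":0,"grip":0.9},{"offset":[-0.15,0,0],"roll":0,"grip":0.9},{"offset":[-0.15,-0.1,0],"roll":0,"grip":0.9},{"offset":[-0.15,-0.1,0],"roll":0,"grip":0.9},{"offset":[-0.15,-0.1,0],"roll":0,"grip":0.9},{"offset":[0,0,0],"roll":0,"grip":0.9}]' >/dev/null; python3 want.py; python3 cmp.py
python3 - <<'E'
from geo import *
for n,cs in(('top',(150,178,200)),('side',(200,))):
    a=ctrl.capture(n)['img'];cv2.imwrite(f'pics/end_{n}.png',a)
    if n=='top':
        for u in cs:
            r=a[:,u-1:u+2].mean(1);print(u,' '.join(f'{v}:'+','.join(str(int(x)) for x in r[v]) for v in list(range(178,196))+list(range(218,238))))
        for v in(200,215):
            r=a[v-1:v+2].mean(0);print(v,' '.join(f'{u}:'+','.join(str(int(x)) for x in r[u]) for u in list(range(130,152))+list(range(196,216))))
E
```

```text
t 25.98 pos [ 461.9 -191.8  307.2] yang 1.81 zdir [-0.003  0.001 -1.   ] F [ 0.8  0.4 -0.6] T [ 0.04 -0.04  0.03] open 77.0 gf 0.0
side closed [[194.3, 310.7], [166.2, 255.9], [222.6, 223.2], [246.9, 274.9]]
side lifted12 [[192.3, 306.8], [164.1, 251.7], [220.8, 219.3], [245.2, 271.3]]
side edge at lip [[195.5, 311.0], [165.8, 255.9], [222.1, 223.2], [248.3, 275.1]]
0.64 [[222, 223], [239, 257], [244, 272], [192, 307], [171, 269], [166, 255]]
top closed [[147.6, 230.9], [133.1, 188.2], [201.9, 186.9], [209.9, 229.6]]
top lifted12 [[146.6, 228.1], [132.0, 184.8], [201.3, 183.4], [209.4, 226.8]]
top edge at lip [[147.0, 232.9], [133.4, 187.4], [202.1, 186.1], [209.6, 231.6]]
0.61 [[201, 185], [209, 227], [149, 229], [147, 227], [134, 189], [135, 186]]
0.3 [[209, 115], [211, 113], [267, 116], [268, 133], [266, 136], [212, 134], [208, 129]]
150 178:138,155,133 179:138,157,134 180:138,154,132 181:140,156,136 182:140,156,136 183:141,157,137 184:144,159,138 185:142,158,141 186:148,153,160 187:150,150,163 188:148,150,163 189:148,151,162 190:145,148,159 191:147,151,161 192:158,168,166 193:163
[... 2090 characters left out ...]
35,59,94 211:25,39,62 212:23,37,59 213:22,40,61 214:21,39,62 215:16,31,63
215 130:33,39,180 131:33,37,179 132:31,36,179 133:32,38,180 134:32,35,182 135:33,42,174 136:46,77,142 137:51,86,132 138:51,86,137 139:42,71,113 140:23,40,64 141:16,37,60 142:40,60,90 143:100,105,116 144:151,152,163 145:153,155,166 146:153,155,167 147:144,146,157 148:123,127,134 149:126,136,137 150:126,139,134 151:125,137,133 196:126,139,134 197:127,138,135 198:128,139,135 199:126,138,133 200:126,137,134 201:126,139,132 202:131,141,140 203:148,151,162 204:151,154,166 205:151,154,165 206:156,158,169 207:140,140,147 208:64,73,88 209:40,73,120 210:47,83,134 211:52,87,139 212:45,77,122 213:26,44,69 214:18,35,58 215:17,31,63
```

```bash
python3 -c "
from rig import ctrl
print(ctrl.hand_in())"
```

```text
the job is handed in; nothing more can be done
None
```

The pane is released on the case's sloping front and the job is handed in at about 26 s. The last pictures put it within about 2 mm of closed and about 1 mm of centre, with its lower edge behind the lip. I did not measure the coach, plywood panel, carton, block and jar again afterwards, and the verdict was not shown.

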